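# Load pressed pellets from the ejector die into the analyser's carousel

### The arm

A 7-joint arm with a two-finger parallel gripper is mounted at the origin on a cart in front of the work surface, level with it; the furniture and walls round the work are solid. World frame = base frame: x ahead of the robot, y to its left, z up, the work surface at z = 0. Lengths are in m, angles in rad, forces in N, time in s.
With the tool pointing down it reaches from about 0.35 to 0.9 m from the base axis. Payload 8.1 kg.
Tool frame: the origin (TCP) lies between the finger pads; the fingertips stand ahead of it and the grasp point (between the pads) is the TCP (arm.nose_length is the z of the fingertips in the tool frame, in m); z points along the fingers, y is the line along which they close (so a half turn about z gives the same grasp; the last joint's range is limited). The gripper opens to 92 mm and grips with 3 to 60 N. Pads are 19 mm wide; open, the fingers measure 130 mm over their backs; the gripper's body (75 mm by 190 mm) begins 47 mm behind the grasp point.
Start: joints at [1.117, 0.434, 0.025, 1.573, -0.012, 1.134, -0.075], TCP at [0.215, -0.587, 0.246] pointing down, gripper open.
Joint ranges: [-2.62, 2.62], [-0.44, 2.09], [-1.27, 1.32], [0.08, 2.57], [-1.32, 4.46], [0.12, 2], [-2.74, 2.74]. Speed limits (rad/s): [2.22, 2.22, 3.01, 3.01, 3.14, 3.14, 3.14].

### API

Orientations are given as a rotation vector (axis times angle).
In Python, from cell import sensors, optics, arm gives the robot as it stands.
- The arm moves only by the tool arm_command, never from a script. Its argument "deltas" is one flat list of numbers, 7 for each row, row after row: the turn, a rotation vector about the world's x, y, z as a fraction of full scale, then the shift along the world's x, y, z as a fraction of full scale, then the finger opening in mm, from 0 to 91.8. In form: [wx, wy, wz, dx, dy, dz, fingers, wx, wy, wz, dx, dy, dz, fingers, ...]. A call has 1 to 20 rows; each row is the pose to reach, as a shift and turn from the pose commanded when the call began; what a row does not reach only later rows make up. Full scale, the value 1, is 1 m for a shift and 90 degrees for a turn. A row lasts 1/10 s, in which the tool goes at most 50 mm and 8.59 degrees, less where a joint would pass 70% of its speed; a pose out of reach is approached as far as the arm can. A call with a number of a shift or a turn outside -1 to 1 is refused whole. A call with a gripper value outside its range is refused whole. The fingers move at their own pace and stop on an object; "force" is the grip in N (left out, the last holds). Time passes only in rows, so rows that repeat a pose let the fingers close. It gives the time, the measured TCP pose, the force, the opening and the grip force at its end, in the units of the state.
- sensors.observe(): the state, without advancing time (a new reading comes with each control period).
- optics.get_image(name): name is "scene" or "top"; returns the picture (400x640x3 uint8, blue, green, red); there is no depth.
- optics.calibration(name): a dict with "camera_matrix" (3x3 intrinsics, pixels), "rvec" (rotation vector, rad) and "tvec" (3), from world to camera coordinates, as OpenCV has them. Camera axes: x right, y down, z forward; pixel columns grow to the right and rows downward; lengths in m; the calibration is good to about 2 mm. A picture is of the moment at which its call begins. calibration takes no time and is no camera call.
- arm.sign_off(): hands the job in; it is judged then, once.
The state is a dict: "clock": time; "joints": joint angles; "dq": joint speeds; "joint_efforts": joint torques, N m; "position": TCP position; "ee_rot": TCP orientation; "force": force on the tool from outside, world axes, zero at the start; "ft_torque": the same for the moment, N m; "width": opening from 0.0 (shut) to 1.0 (fully open); "gripper_force": force on a finger pad.
Only numpy, scipy, OpenCV 4.12 (cv2) and the standard library are available. Lean on these libraries where they do the work, as an engineer would, in place of code of your own. Each camera call takes 0.05 s, during which the arm holds its last target. There are 200 camera calls.

### The job

Load the nitrogen analyser's carousel magazine: take the cap off the charging port, swing the die's ejector lever fully over to raise the pressed foil pellets, then lift them out one at a time and drop each through the port into a carousel pocket of its own, turning the carousel by its knob to bring an empty pocket under the port. When every pellet is loaded, put the cap back on the port, fully seated, and swing the ejector lever fully back; leave the sample jars where they stand.

Things in the scene. Friction and masses are not known exactly. Their poses are not given: they have to be found in the camera images.
- magazine: Carousel magazine of a nitrogen analyser, fixed: a white square housing 150 x 150 mm with a clear cover, top 43 mm up. Origin: centre of the underside, on the carousel's turning axis; z up. The charging port, on its -x side, is the only opening. To its right a bench scale (78 mm tall) fills x > 0.5 from y = 0.03 to -0.23; the bench's front edge there is at about x = 0.39.
- port (a point): Centre of the charging port, at the level of the cover's top (43 mm up), 46 mm from the turning axis: a round hole, 33 mm wide, through the clear 4 mm cover. The carousel's pockets pass beneath it.
- knob_top (a point): Centre of the top of the carousel's knob: a round fluted black knob, 34 mm wide and 26 mm tall, standing above the cover from about 2.5 to 28.5 mm, its top 71.5 mm above the bench, on the turning axis. Fixed to the carousel, so that gripping and turning it turns the carousel; it takes about 0.05 N m, has no clicks and stays where it is left.
- carousel (a joint): Turn of the carousel in rad; grows clockwise seen from above; can be turned either way between -0.2 and 6.5. At 0 pocket_0 stands centred under the port, and pocket_k at k x 0.785 (45 degrees a pocket). More than about 0.1 rad off, a pocket's partition reaches into the opening.
- pocket_0 (a point): Pocket 0 of the carousel's eight wedge-shaped pockets (about 30 mm wide, 35 mm long in the radial direction, 24 mm deep, with 5 mm partitions, tops 7 mm below the cover's top): the point 46 mm from the axis and 9 mm above the pocket's floor (21 mm above the bench), where the middle of a pellet lies. It turns with the carousel. All pockets are empty at the start.
- pocket_1 (a point): Pocket 1 of the carousel's eight wedge-shaped pockets (about 30 mm wide, 35 mm long in the radial direction, 24 mm deep, with 5 mm partitions, tops 7 mm below the cover's top): the point 46 mm from the axis and 9 mm above the pocket's floor (21 mm above the bench), where the middle of a pellet lies. It turns with the carousel. All pockets are empty at the start.
- pocket_2 (a point): Pocket 2 of the carousel's eight wedge-shaped pockets (about 30 mm wide, 35 mm long in the radial direction, 24 mm deep, with 5 mm partitions, tops 7 mm below the cover's top): the point 46 mm from the axis and 9 mm above the pocket's floor (21 mm above the bench), where the middle of a pellet lies. It turns with the carousel. All pockets are empty at the start.
- pocket_3 (a point): Pocket 3 of the carousel's eight wedge-shaped pockets (about 30 mm wide, 35 mm long in the radial direction, 24 mm deep, with 5 mm partitions, tops 7 mm below the cover's top): the point 46 mm from the axis and 9 mm above the pocket's floor (21 mm above the bench), where the middle of a pellet lies. It turns with the carousel. All pockets are empty at the start.
- pocket_4 (a point): Pocket 4 of the carousel's eight wedge-shaped pockets (about 30 mm wide, 35 mm long in the radial direction, 24 mm deep, with 5 mm partitions, tops 7 mm below the cover's top): the point 46 mm from the axis and 9 mm above the pocket's floor (21 mm above the bench), where the middle of a pellet lies. It turns with the carousel. All pockets are empty at the start.
- pocket_5 (a point): Pocket 5 of the carousel's eight wedge-shaped pockets (about 30 mm wide, 35 mm long in the radial direction, 24 mm deep, with 5 mm partitions, tops 7 mm below the cover's top): the point 46 mm from the axis and 9 mm above the pocket's floor (21 mm above the bench), where the middle of a pellet lies. It turns with the carousel. All pockets are empty at the start.
- pocket_6 (a point): Pocket 6 of the carousel's eight wedge-shaped pockets (about 30 mm wide, 35 mm long in the radial direction, 24 mm deep, with 5 mm partitions, tops 7 mm below the cover's top): the point 46 mm from the axis and 9 mm above the pocket's floor (21 mm above the bench), where the middle of a pellet lies. It turns with the carousel. All pockets are empty at the start.
- pocket_7 (a point): Pocket 7 of the carousel's eight wedge-shaped pockets (about 30 mm wide, 35 mm long in the radial direction, 24 mm deep, with 5 mm partitions, tops 7 mm below the cover's top): the point 46 mm from the axis and 9 mm above the pocket's floor (21 mm above the bench), where the middle of a pellet lies. It turns with the carousel. All pockets are empty at the start.
- port_cap: Grey cap of the charging port, loose, 60 g: a flange 42 mm wide, 4 mm thick; below it a weighted steel plug 27.6 mm wide, 6 mm long, with 2.5 mm play each side in the port; above it a grip knob 16 mm wide, 16 mm tall. Origin: centre of the flange's underside, z up through the knob. On the port at the start. On the bench it stands upright on its plug, origin 6 mm up.
- die: Steel pellet die, fixed to the bench: a block 54 mm (x) by 154 mm (y), top 40 mm above the bench, with five round cavities 24.5 mm wide in a row along its y axis at y = -60, -30, 0, 30, 60 mm, on a foot plate 74 mm wide in x. Origin: centre of the underside, z up. Its ejector lever is at the +y end. The bench in front of it (x = 0.3 to 0.42, y = -0.32 to -0.45) is free.
- die_lever (a joint): Ejector lever of the die in rad, 0 to 1. At 0 it leans to the die's -x side and the ejector pins are down (pellets 3 mm below the die's top); swung over to the die's +x side, to 1, it raises all the pins together by 16 mm, so that the pellets stand 13 mm out of the die (5 mm still in the cavities). It takes about 2 to 3 N at the ball and stays where it is left.
- lever_ball (a point): Centre of the 21 mm black ball at the end of the ejector lever. The lever is 68 mm long and swings about an axis parallel to the die's y axis, 90.5 mm from the die's origin on the +y side and 18 mm above the bench; the ball moves from 33 mm on the die's -x side to 33 mm on its +x side, at 78 to 86 mm above the bench.
- pellet_1: Pressed sample pellet in tin foil: a dull metal eight-sided stub, 20 mm across and 18 mm tall, edges bevelled, 14 g. Origin: its centre; z along its length. Sits upright in a cavity of the die at the start, its top 3 mm below the die's top; it may be absent.
- pellet_2: Pressed sample pellet in tin foil: a dull metal eight-sided stub, 20 mm across and 18 mm tall, edges bevelled, 14 g. Origin: its centre; z along its length. Sits upright in a cavity of the die at the start, its top 3 mm below the die's top; it may be absent.
- pellet_3: Pressed sample pellet in tin foil: a dull metal eight-sided stub, 20 mm across and 18 mm tall, edges bevelled, 14 g. Origin: its centre; z along its length. Sits upright in a cavity of the die at the start, its top 3 mm below the die's top; it may be absent.
- pellet_4: Pressed sample pellet in tin foil: a dull metal eight-sided stub, 20 mm across and 18 mm tall, edges bevelled, 14 g. Origin: its centre; z along its length. Sits upright in a cavity of the die at the start, its top 3 mm below the die's top; it may be absent.
- pellet_5: Pressed sample pellet in tin foil: a dull metal eight-sided stub, 20 mm across and 18 mm tall, edges bevelled, 14 g. Origin: its centre; z along its length. Sits upright in a cavity of the die at the start, its top 3 mm below the die's top; it may be absent.
- sample_jar_1: Sample jar with red screw lid, 48 mm wide, 72 mm tall, standing to the right of the die; not part of the job. Origin: centre of the underside.
- sample_jar_2: Sample jar with blue screw lid, 48 mm wide, 72 mm tall, standing to the left of the magazine; not part of the job. Origin: centre of the underside.

How it is judged:
On the way, in this order (a step that is already met when the one before it is completed fails the run):
1. the ejector lever is swung over (past 0.9 rad) and the port is uncovered (the cap's middle more than 40 mm from the port's) (value of joint die_lever above 0.9 rad and distance between port_cap and port above 0.04 m), for 0.2 s.
2. every pellet lies in a pocket of the carousel, one in each (((horizontal distance between pellet_1 and pocket_0 below 0.015 m and z of pellet_1 in the frame of pocket_0 between -0.007 and 0.007 m) or (horizontal distance between pellet_1 and pocket_1 below 0.015 m and z of pellet_1 in the frame of pocket_1 between -0.007 and 0.007 m) or (horizontal distance between pellet_1 and pocket_2 below 0.015 m and z of pellet_1 in the frame of pocket_2 between -0.007 and 0.007 m) or (horizontal distance between pellet_1 and pocket_3 below 0.015 m and z of pellet_1 in the frame of pocket_3 between -0.007 and 0.007 m) or (horizontal distance between pellet_1 and pocket_4 below 0.015 m and z of pellet_1 in the frame of pocket_4 between -0.007 and 0.007 m) or (horizontal distance between pellet_1 and pocket_5 below 0.015 m and z of pellet_1 in the frame of pocket_5 between -0.007 and 0.007 m) or (horizontal distance between pellet_1 and pocket_6 below 0.015 m and z of pellet_1 in the frame of pocket_6 between -0.007 and 0.007 m) or (horizontal distance between pellet_1 and pocket_7 below 0.015 m and z of pellet_1 in the frame of pocket_7 between -0.007 and 0.007 m)) and ((horizontal distance between pellet_2 and pocket_0 below 0.015 m and z of pellet_2 in the frame of pocket_0 between -0.007 and 0.007 m) or (horizontal distance between pellet_2 and pocket_1 below 0.015 m and z of pellet_2 in the frame of pocket_1 between -0.007 and 0.007 m) or (horizontal distance between pellet_2 and pocket_2 below 0.015 m and z of pellet_2 in the frame of pocket_2 between -0.007 and 0.007 m) or (horizontal distance between pellet_2 and pocket_3 below 0.015 m and z of pellet_2 in the frame of pocket_3 between -0.007 and 0.007 m) or (horizontal distance between pellet_2 and pocket_4 below 0.015 m and z of pellet_2 in the frame of pocket_4 between -0.007 and 0.007 m) or (horizontal distance between pellet_2 and pocket_5 below 0.015 m and z of pellet_2 in the frame of pocket_5 between -0.007 and 0.007 m) or (horizontal distance between pellet_2 and pocket_6 below 0.015 m and z of pellet_2 in the frame of pocket_6 between -0.007 and 0.007 m) or (horizontal distance between pellet_2 and pocket_7 below 0.015 m and z of pellet_2 in the frame of pocket_7 between -0.007 and 0.007 m)) and ((horizontal distance between pellet_3 and pocket_0 below 0.015 m and z of pellet_3 in the frame of pocket_0 between -0.007 and 0.007 m) or (horizontal distance between pellet_3 and pocket_1 below 0.015 m and z of pellet_3 in the frame of pocket_1 between -0.007 and 0.007 m) or (horizontal distance between pellet_3 and pocket_2 below 0.015 m and z of pellet_3 in the frame of pocket_2 between -0.007 and 0.007 m) or (horizontal distance between pellet_3 and pocket_3 below 0.015 m and z of pellet_3 in the frame of pocket_3 between -0.007 and 0.007 m) or (horizontal distance between pellet_3 and pocket_4 below 0.015 m and z of pellet_3 in the frame of pocket_4 between -0.007 and 0.007 m) or (horizontal distance between pellet_3 and pocket_5 below 0.015 m and z of pellet_3 in the frame of pocket_5 between -0.007 and 0.007 m) or (horizontal distance between pellet_3 and pocket_6 below 0.015 m and z of pellet_3 in the frame of pocket_6 between -0.007 and 0.007 m) or (horizontal distance between pellet_3 and pocket_7 below 0.015 m and z of pellet_3 in the frame of pocket_7 between -0.007 and 0.007 m)) and ((horizontal distance between pellet_4 and pocket_0 below 0.015 m and z of pellet_4 in the frame of pocket_0 between -0.007 and 0.007 m) or (horizontal distance between pellet_4 and pocket_1 below 0.015 m and z of pellet_4 in the frame of pocket_1 between -0.007 and 0.007 m) or (horizontal distance between pellet_4 and pocket_2 below 0.015 m and z of pellet_4 in the frame of pocket_2 between -0.007 and 0.007 m) or (horizontal distance between pellet_4 and pocket_3 below 0.015 m and z of pellet_4 in the frame of pocket_3 between -0.007 and 0.007 m) or (horizontal distance between pellet_4 and pocket_4 below 0.015 m and z of pellet_4 in the frame of pocket_4 between -0.007 and 0.007 m) or (horizontal distance between pellet_4 and pocket_5 below 0.015 m and z of pellet_4 in the frame of pocket_5 between -0.007 and 0.007 m) or (horizontal distance between pellet_4 and pocket_6 below 0.015 m and z of pellet_4 in the frame of pocket_6 between -0.007 and 0.007 m) or (horizontal distance between pellet_4 and pocket_7 below 0.015 m and z of pellet_4 in the frame of pocket_7 between -0.007 and 0.007 m)) and ((horizontal distance between pellet_5 and pocket_0 below 0.015 m and z of pellet_5 in the frame of pocket_0 between -0.007 and 0.007 m) or (horizontal distance between pellet_5 and pocket_1 below 0.015 m and z of pellet_5 in the frame of pocket_1 between -0.007 and 0.007 m) or (horizontal distance between pellet_5 and pocket_2 below 0.015 m and z of pellet_5 in the frame of pocket_2 between -0.007 and 0.007 m) or (horizontal distance between pellet_5 and pocket_3 below 0.015 m and z of pellet_5 in the frame of pocket_3 between -0.007 and 0.007 m) or (horizontal distance between pellet_5 and pocket_4 below 0.015 m and z of pellet_5 in the frame of pocket_4 between -0.007 and 0.007 m) or (horizontal distance between pellet_5 and pocket_5 below 0.015 m and z of pellet_5 in the frame of pocket_5 between -0.007 and 0.007 m) or (horizontal distance between pellet_5 and pocket_6 below 0.015 m and z of pellet_5 in the frame of pocket_6 between -0.007 and 0.007 m) or (horizontal distance between pellet_5 and pocket_7 below 0.015 m and z of pellet_5 in the frame of pocket_7 between -0.007 and 0.007 m))), for 0.2 s.
At the end, for the whole second after the job is handed in: Every pellet lies in a pocket of its own (within 15 mm sideways and 7 mm in height of the pocket's point), the cap sits on the port (within 6 mm of its centre, flange within 3 mm of the cover, tilt below 0.08 rad), the lever is back below 0.1 rad, all is at rest (all of step 2 and horizontal distance between port_cap and port below 0.006 m and z of port_cap in the frame of port below 0.003 m and angle between port_cap's own z axis and vertical below 0.08 rad and value of joint die_lever below 0.1 rad and linear speed of each of pellet_1, pellet_2, pellet_3, pellet_4, pellet_5, port_cap below 0.03 m/s); the robot touches nothing.
It fails at once if sample_jar_1 is moved more than 30 mm or knocked over (distance of sample_jar_1 from where it was at the start of the episode above 0.03 m or angle between sample_jar_1's own z axis and vertical above 0.5 rad).
It fails at once if sample_jar_2 is moved more than 30 mm or knocked over (distance of sample_jar_2 from where it was at the start of the episode above 0.03 m or angle between sample_jar_2's own z axis and vertical above 0.5 rad).
Of pellet_1, pellet_2, pellet_3, pellet_4, pellet_5 only 3 to 5 are there at a start; the rules pass over those that are not, and their reading is None.
At some moment in a run one of port_cap may be knocked a few centimetres aside while the robot is not near it.
Once in a run the grip may slacken for a moment while it holds something.
It also fails if it takes over 210 s, if anything falls off the work surface, if the arm or the gripper's body presses on something with over 40 N, if the wrist force passes 120 N, or if a joint passes its speed limit or range.

## Working session

There is one attempt and no reset: what is moved stays moved. The work goes in short steps, Python scripts to look and compute and a tool call to move; the robot and the scene stay as the last step left them, time stands still between calls to the robot, and variables do not carry over. Pictures are saved under pics/ and viewed, at most 14 in all, crops included, and the job is handed in when it is done.

Besides the shell and the picture viewer there is one more tool, called as a command line: name --argument value ..., lists and objects as JSON in quotes. arm_command: Moves the arm, as the interface text tells. Its arguments: {"type":"object","properties":{"deltas":{"type":"array","items":{"type":"number"}},"force":{"type":"number"}},"required":["deltas"]}

```bash
mkdir -p pics; ls; python3 - <<'E'
from cell import sensors, optics, arm
import cv2
for n in("scene","top"):
    cv2.imwrite(f"pics/{n}0.png",optics.get_image(n)); print(n,optics.calibration(n))
print(sensors.observe(), arm.nose_length)
E
```

```text
pics
scene {'camera_matrix': array([[461.5305727 ,   0.        , 321.50729734],
       [  0.        , 461.5305727 , 195.80193069],
       [  0.        ,   0.        ,   1.        ]]), 'rvec': array([ 1.01870006, -2.37225158,  1.0825812 ]), 'tvec': array([0.27410534, 0.34625633, 1.38466038])}
top {'camera_matrix': array([[511.39532532,   0.        , 318.08903883],
       [  0.        , 511.39532532, 191.97161996],
       [  0.        ,   0.        ,   1.        ]]), 'rvec': array([ 2.1486384 , -2.15128783,  0.12658862]), 'tvec': array([-0.07324176,  0.49433899,  1.58270393])}
{'clock': 0.1, 'joints': array([ 1.11740067,  0.43515483,  0.02497739,  1.57400245, -0.01159077,
        1.13396994, -0.07510826]), 'dq': array([-1.60276994e-03, -1.53539148e-03, -1.14284167e-05, -2.43773755e-03,
        1.07264209e-03, -1.90702983e-03,  9.81729886e-04]), 'joint_efforts': array([ 3.83840001e-03, -6.69129539e+01,  9.88156423e-01, -3.15142965e+01,
       -6.05621492e-02,  3.75527667e-02,  1.00137031e-04]), 'position': array([ 0.21458206, -0.58656107,  0.24502393]), 'ee_rot': array([-3.09209556e+00, -5.47854749e-01,  5.90614880e-04]), 'force': array([-0.20160003,  0.76660836, -0.04014157]), 'ft_torque': array([-0.01566229,  0.01423218, -0.01793803]), 'gripper_force': 0.0, 'width': 0.9957134483359766} 0.019
```

View images.

View pics/scene0.png

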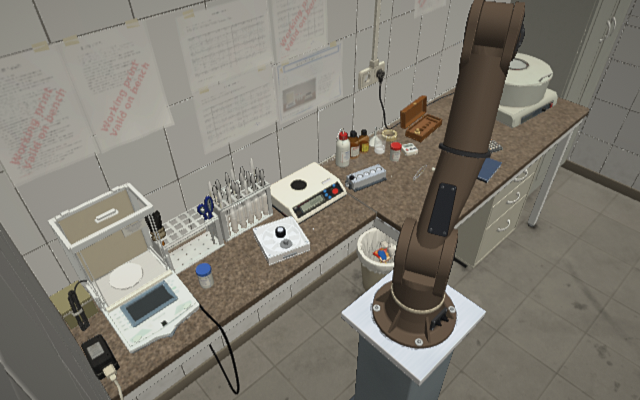

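View pics/top0.png

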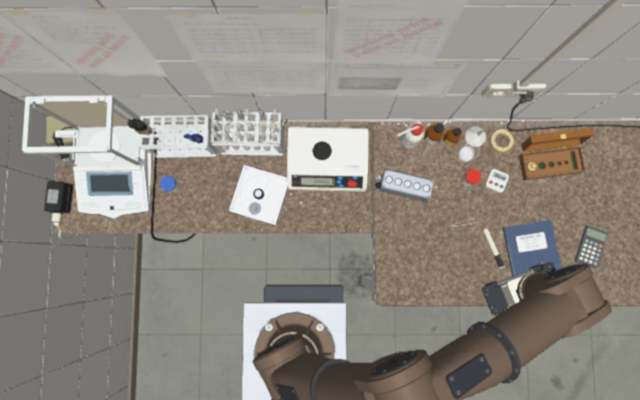

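```bash
python3 - <<'E'
import cv2,numpy as np
t=cv2.imread("pics/top0.png");s=cv2.imread("pics/scene0.png")
a=cv2.resize(t[160:230,220:300],None,fx=7,fy=7,interpolation=3)[:, :400*2]
b=cv2.resize(t[160:210,368:448],None,fx=7,fy=7,interpolation=3)
c=cv2.resize(s[155:195,340:400],None,fx=6,fy=6,interpolation=3)
cv2.imwrite("pics/c1.png",a);cv2.imwrite("pics/c2.png",b);print(a.shape,b.shape)
E
cat > h.py <<'E'
import numpy as np,cv2
from cell import optics,sensors,arm
from scipy.spatial.transform import Rotation as R
def pix2w(n,u,v,z):
    c=optics.calibration(n);M=cv2.Rodrigues(c["rvec"])[0];o=-M.T@c["tvec"]
    d=M.T@np.linalg.inv(c["camera_matrix"])@[u,v,1];return o+d*(z-o[2])/d[2]
def w2pix(n,p):
    c=optics.calibration(n);return cv2.projectPoints(np.array([p],float),c["rvec"],c["tvec"],c["camera_matrix"],None)[0].ravel()
E
```

```text
(490, 560, 3) (350, 560, 3)
```

View pics/c1.png

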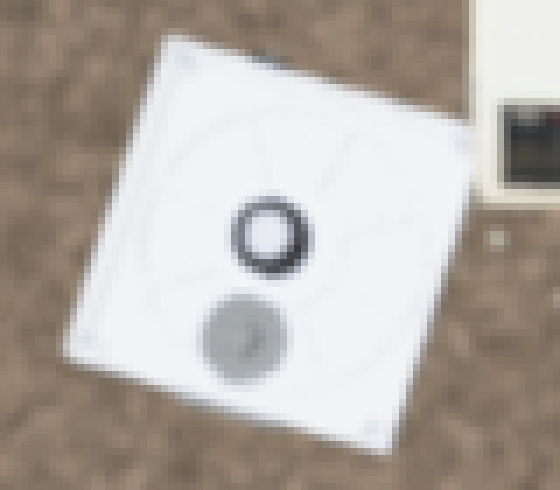

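View pics/c2.png

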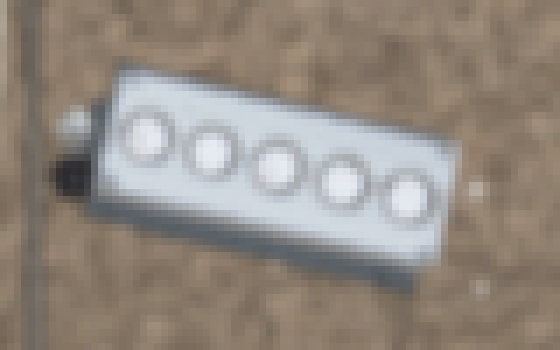

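```bash
python3 - <<'E'
from h import *
def A(X,Y,z): return pix2w("top",(X+.5)/7-.5+220,(Y+.5)/7-.5+160,z)
def B(X,Y,z): return pix2w("top",(X+.5)/7-.5+368,(Y+.5)/7-.5+160,z)
r=lambda v:np.round(v,4)
C=[A(x,y,.043) for x,y in((168,38),(472,122),(390,452),(68,352))]
print("mag",r(np.mean(C,0)),[r(np.linalg.norm(C[i]-C[i-1])) for i in range(4)])
for i in range(4):
    d=C[i]-C[i-1];print(np.degrees(np.arctan2(d[1],d[0])))
print("knob",r(A(268,234,.0715)),"cap",r(A(243,338,.047)))
cv=[B(x,y,.04) for x,y in((148,137),(212,152),(277,168),(342,183),(408,199))]
print(r(cv));d=cv[0]-cv[4];print(np.linalg.norm(d),np.degrees(np.arctan2(d[1],d[0]))-90)
print("ball",r(B(72,178,.078)))
for n in("scene","top"): print([r(w2pix(n,p)) for p in (np.mean(C,0),cv[0],cv[4])])
E
```

```text
mag [0.4872 0.112  0.043 ] [np.float64(0.1483), np.float64(0.1429), np.float64(0.1525), np.float64(0.1512)]
-16.503541160999678
-105.70396871673734
166.58261527197655
72.7461506026203
knob [0.4862 0.1113 0.0715] cap [0.4427 0.1249 0.047 ]
[[ 0.5334 -0.2961  0.04  ]
 [ 0.5265 -0.3246  0.04  ]
 [ 0.5192 -0.3536  0.04  ]
 [ 0.5123 -0.3825  0.04  ]
 [ 0.505  -0.4118  0.04  ]]
0.11918750102897561 -13.758711292759571
ball [ 0.5094 -0.2576  0.078 ]
[array([279.8838, 235.7083]), array([353.1694, 178.3814]), array([378.2788, 169.0539])]
[array([258.7747, 193.8554]), array([388.7143, 179.1429]), array([425.8571, 188.    ])]
```

arm_command --deltas '[0,0,0.624,0.294,0.329,-0.096,40,0,0,0.624,0.294,0.329,-0.096,40,0,0,0.624,0.294,0.329,-0.096,40,0,0,0.624,0.294,0.329,-0.096,40,0,0,0.624,0.294,0.329,-0.096,40,0,0,0.624,0.294,0.329,-0.096,40,0,0,0.624,0.294,0.329,-0.096,40,0,0,0.624,0.294,0.329,-0.096,40,0,0,0.624,0.294,0.329,-0.096,40,0,0,0.624,0.294,0.329,-0.096,40,0,0,0.624,0.294,0.329,-0.096,40,0,0,0.624,0.294,0.329,-0.096,40,0,0,0.624,0.294,0.329,-0.096,40,0,0,0.624,0.294,0.329,-0.096,40]'

```text
clock: 1.5
position: [0.508, -0.2594, 0.15]
ee_rot: [2.473, 1.936, -0.001]
force: [0.3, 0.2, 0.3]
width: 0.435
gripper_force: 0.0
```

arm_command --deltas '[0,0,0,0.001,0.001,-0.062,40,0,0,0,0.001,0.001,-0.062,40,0,0,0,0.001,0.001,-0.062,40,0,0,0,0.001,0.001,-0.062,40,0,0,0,0.001,0.001,-0.062,24,0,0,0,0.001,0.001,-0.062,24,0,0,0,0.001,0.001,-0.062,24]' --force 15

```text
clock: 2.2
position: [0.5102, -0.2572, 0.0887]
ee_rot: [2.47, 1.939, 0.001]
force: [0.1, -0.7, 0.7]
width: 0.272
gripper_force: 0.0
```

```bash
python3 - <<'E'
from h import *
t=optics.get_image("top");s=optics.get_image("scene")
u=cv2.resize(s[140:200,330:430],None,fx=6,fy=6,interpolation=3)
v=cv2.resize(t[150:220,360:450],None,fx=6,fy=6,interpolation=3)
w=np.zeros((360+0,600+0,3),np.uint8);
im=cv2.resize(np.hstack([u,v[:360,:] if v.shape[0]>=360 else np.pad(v,((0,360-v.shape[0]),(0,0),(0,0)))]),(800,252))
cv2.imwrite("pics/l1.png",im); print(sensors.observe()["width"])
E
```

```text
0.2616386883547484
```

View pics/l1.png

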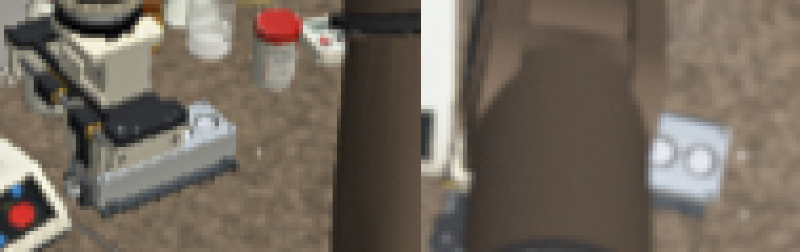

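arm_command --deltas '[0,0,0,0.01,-0.002,0.003,24,0,0,0,0.02,-0.005,0.006,24,0,0,0,0.03,-0.007,0.007,24,0,0,0,0.04,-0.01,0.006,24,0,0,0,0.05,-0.012,0.004,24,0,0,0,0.06,-0.015,0.001,24,0,0,0,0.064,-0.016,0,24,0,0,0,0.064,-0.016,0,24,0,0,0,0.066,-0.016,0,24,0,0,0,0.066,-0.016,0,24]'

```text
clock: 3.3
position: [0.5755, -0.2729, 0.0876]
ee_rot: [-2.471, -1.939, 0.0]
force: [-0.2, -0.9, 0.1]
width: 0.26
gripper_force: 0.3
```

arm_command --deltas '[0,0,0,0.002,0,0,24,0,0,0,0.002,0,0,24,0,0,0,0.004,-0.001,0,24,0,0,0,0.004,-0.001,0,24]'

```text
clock: 3.7
position: [0.5774, -0.2733, 0.0871]
ee_rot: [-2.468, -1.937, 0.005]
force: [-9.0, 2.7, 2.3]
width: 0.262
gripper_force: 4.7
```

arm_command --deltas '[0,0,0,-0.004,0.001,0,40,0,0,0,-0.004,0.001,0,40,0,0,0,-0.004,0.001,0.09,40,0,0,0,-0.004,0.001,0.09,40,0,0,0.972,-0.1375,0.3985,0.09,50,0,0,0.972,-0.1375,0.3985,0.09,50,0,0,0.972,-0.1375,0.3985,0.09,50,0,0,0.972,-0.1375,0.3985,0.09,50,0,0,0.972,-0.1375,0.3985,0.09,50,0,0,0.972,-0.1375,0.3985,0.09,50,0,0,0.972,-0.1375,0.3985,0.09,50,0,0,0.972,-0.1375,0.3985,0.09,50,0,0,0.972,-0.1375,0.3985,0.09,50,0,0,0.972,-0.1375,0.3985,0.09,50,0,0,0.972,-0.1375,0.3985,0.09,50,0,0,0.972,-0.1375,0.3985,0.09,50,0,0,0.972,-0.1375,0.3985,0.09,50]'

```text
clock: 5.4
position: [0.4427, 0.124, 0.1779]
ee_rot: [0.452, 3.108, 0.0]
force: [0.3, -0.0, 0.6]
width: 0.545
gripper_force: 0.0
```

```bash
python3 - <<'E'
from h import *
t=optics.get_image("top");s=optics.get_image("scene")
u=cv2.resize(s[215:265,240:320],(400,250),interpolation=3)
v=cv2.resize(t[160:210,368:448],(400,250),interpolation=3)
w=cv2.resize(t[160:230,220:300],(400,350),interpolation=3)
x=cv2.resize(s[155:195,340:420],(400,200),interpolation=3)
im=np.vstack([np.hstack([u,v]),np.hstack([w,np.pad(x,((0,150),(0,0),(0,0)))])])
cv2.imwrite("pics/l2.png",im)
E
```

```text
(no output)
```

View pics/l2.png

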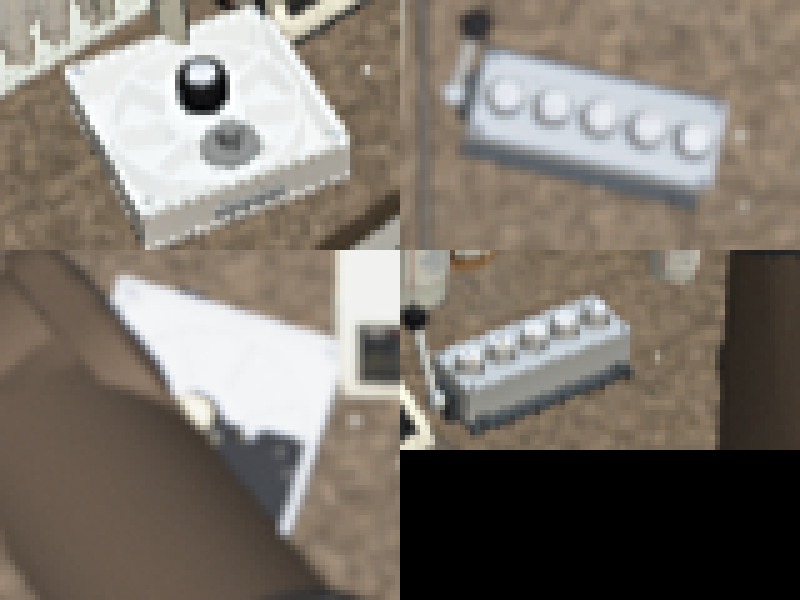

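arm_command --deltas '[0,0,0,0,0,-0.05,50,0,0,0,0,0,-0.09,50,0,0,0,0,0,-0.1085,50,0,0,0,0,0,-0.1085,50,0,0,0,0,0,-0.1085,12,0,0,0,0,0,-0.1085,12,0,0,0,0,0,-0.1085,12,0,0,0,0,0,-0.1085,12,0,0,0,0,0,-0.1085,12,0,0,0,0,0,-0.1085,12,0,0,0,0,0,-0.1085,12]' --force 25

```text
clock: 6.6
position: [0.4427, 0.1245, 0.0698]
ee_rot: [0.445, 3.109, 0.0]
force: [-0.2, -1.3, 7.0]
width: 0.158
gripper_force: 25.0
```

arm_command --deltas '[0,0,0,0,0,0.02,12,0,0,0,0,0,0.06,12,0,0,0,0,0,0.08,12,0,0,-0.972,-0.0725,-0.4945,0.08,12,0,0,-0.972,-0.0725,-0.4945,0.08,12,0,0,-0.972,-0.0725,-0.4945,0.08,12,0,0,-0.972,-0.0725,-0.4945,0.08,12,0,0,-0.972,-0.0725,-0.4945,0.08,12,0,0,-0.972,-0.0725,-0.4945,0.08,12,0,0,-0.972,-0.0725,-0.4945,0.08,12,0,0,-0.972,-0.0725,-0.4945,0.08,12,0,0,-0.972,-0.0725,-0.4945,0.08,12,0,0,-0.972,-0.0725,-0.4945,0.08,12,0,0,-0.972,-0.0725,-0.4945,0.08,12,0,0,-0.972,-0.0725,-0.4945,0.08,12,0,0,-0.972,-0.0725,-0.4945,0.08,12,0,0,-0.972,-0.0725,-0.4945,0.08,12,0,0,-0.972,-0.0725,-0.4945,0.08,12]'

```text
clock: 8.4
position: [0.3702, -0.3688, 0.1494]
ee_rot: [-2.469, -1.943, -0.0]
force: [0.5, -0.5, -1.0]
width: 0.16
gripper_force: 25.0
```

arm_command --deltas '[0,0,0,0,0,-0.04,12,0,0,0,0,0,-0.08,12,0,0,0,0,0,-0.105,12,0,0,0,0,0,-0.113,12,0,0,0,0,0,-0.1165,12,0,0,0,0,0,-0.1165,12,0,0,0,0,0,-0.1165,25,0,0,0,0,0,-0.1165,40,0,0,0,0,0,-0.1165,40,0,0,0,0,0,-0.1165,40,0,0,0,0,0,-0.06,40,0,0,0,0,0,0,40,0,0,0,0,0,0,40]'

```text
clock: 9.7
position: [0.3716, -0.3712, 0.1538]
ee_rot: [2.466, 1.936, 0.002]
force: [0.7, -1.3, -0.5]
width: 0.435
gripper_force: 0.0
```

```bash
python3 - <<'E'
from h import *
t=optics.get_image("top");s=optics.get_image("scene")
cv2.imwrite("pics/raw_t3.png",t);cv2.imwrite("pics/raw_s3.png",s)
def stretch(a,lo,hi): return np.clip((a.astype(float)-lo)/(hi-lo)*255,0,255).astype(np.uint8)
a=stretch(cv2.resize(s[215:265,240:320],(400,250),interpolation=3),190,255)
b=stretch(cv2.resize(t[160:230,220:300],(400,350),interpolation=3),200,255)
c=cv2.resize(t[160:230,360:440],(400,350),interpolation=3)
d=cv2.resize(s[215:265,240:320],(400,250),interpolation=3)
cv2.imwrite("pics/l3.png",np.vstack([np.hstack([a,d]),np.hstack([b,c])]))
E
```

```text
(no output)
```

View pics/l3.png

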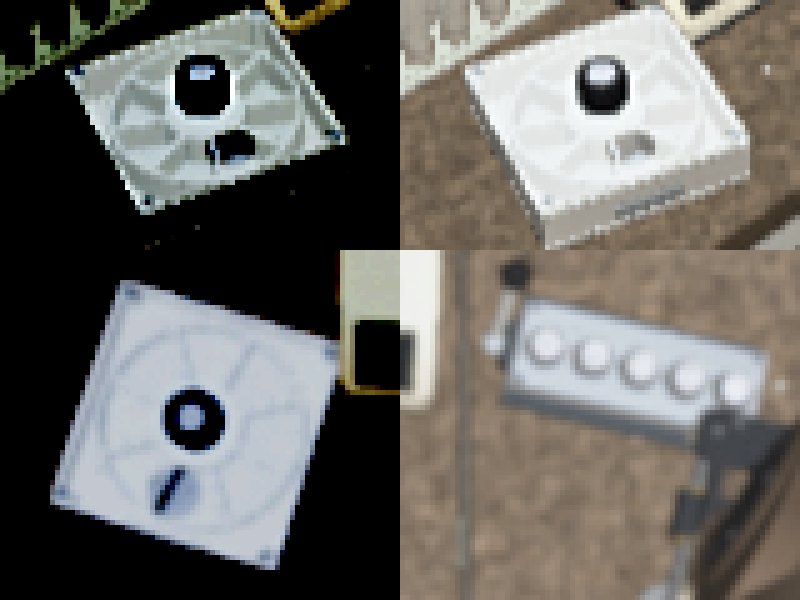

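```bash
cat >> h.py <<'E'
AX=np.array([.4868,.1115])
def prof(im,n,z=.036,ax=AX,r0=.032,r1=.056):
    th=np.radians(np.arange(0,360,1.0));rr=np.linspace(r0,r1,13)
    P=np.array([[ax[0]+r*np.cos(t),ax[1]+r*np.sin(t),z] for t in th for r in rr])
    c=optics.calibration(n);q=cv2.projectPoints(P,c["rvec"],c["tvec"],c["camera_matrix"],None)[0].reshape(-1,2).astype(np.float32)
    g=cv2.remap(im,q[:,0].reshape(360,13),q[:,1].reshape(360,13),3).min(axis=2)
    return g.astype(float)
def fold(im,n,**k):
    g=np.median(prof(im,n,**k),1);t=np.arange(360)
    bad=np.abs((t-163.7+180)%360-180)<30
    w=g-cv2.blur(g.reshape(-1,1),(1,45),borderType=cv2.BORDER_REPLICATE).ravel();w[bad]=0
    f=np.array([w[p::45].mean() for p in range(45)])
    ph=np.angle((w*np.exp(8j*np.radians(t))).sum());return f,np.degrees(ph)/8,abs((w*np.exp(8j*np.radians(t))).sum())
E
python3 - <<'E'
from h import *
for n in("top","scene"):
    im=cv2.imread(f"pics/raw_{n[0]}3.png");f,p,a=fold(im,n);print(n,np.round(f[::3],1),round(p,1),a)
    g=np.median(prof(im,n),1);print(g[::5].astype(int))
t=cv2.imread("pics/raw_t3.png");g=prof(t,"top")
for r in range(0,13,2): print(r,(g[140:186:2,r]).astype(int))
E
```

```text
top [ 0.3 -0.  -0.5 -0.9 -0.9 -0.1 -0.2 -0.6 -0.2  0.3  0.4  0.8  1.   0.8
  0.9] -8.9 140.4232102859334
[242 241 239 240 241 241 241 242 242 241 241 241 241 240 241 242 242 242
 242 242 242 241 239 239 242 242 242 241 238 234 225 200 208 226 229 231
 235 240 241 240 239 241 241 242 242 242 241 241 241 241 241 241 242 241
 241 240 239 241 241 241 241 242 241 241 239 237 240 242 242 242 242 242]
scene [  1.    4.6   6.5   7.8   9.2  13.2   8.7   2.2  -4.6  -9.7 -10.1 -12.3
  -8.   -0.8   4. ] 9.8 1829.6053738809755
[229 235 236 232 225 221 222 225 228 235 237 238 235 229 227 227 227 227
 232 235 238 237 229 225 225 226 228 230 230 213 215 209 169 173 175 156
 134 136 171 229 238 236 232 227 227 227 227 230 234 238 238 236 233 227
 225 225 229 237 229 224 168  78 153 187 197 197 196 152  86 131 229 228]
0 [241 240 239 238 236 233 226 219 210 208 208 210 214 220 226 229 231 233
 234 236 237 238 239]
2 [239 238 237 235 232 225 217 207 200 193 194 205 216 222 226 229 229 230
 232 233 235 237 239]
4 [237 235 233 231 228 225 219 208 199 199 206 214 221 227 228 229 229 229
 230 231 232 235 238]
6 [235 232 230 228 227 224 215 204 198 199 207 218 225 228 229 228 228 229
 229 231 233 236 239]
8 [236 232 230 229 229 222 211 198 189 196 210 220 226 228 229 230 230 231
 231 233 235 237 240]
10 [240 238 236 233 230 224 213 195 190 199 212 224 228 229 230 231 232 233
 234 236 238 240 241]
12 [242 242 240 238 234 229 217 204 196 203 218 226 231 232 232 233 234 235
 237 239 241 242 242]
```

```bash
python3 - <<'E'
from h import *
s=cv2.imread("pics/raw_s3.png");t=cv2.imread("pics/raw_t3.png")
def stretch(a,lo,hi): return np.clip((a.astype(float)-lo)/(hi-lo)*255,0,255).astype(np.uint8)
def crop(im,n,w,h,f):
    u,v=w2pix(n,[*AX,.043]);u=int(u-w/2);v=int(v-h/2)
    return cv2.resize(im[v:v+h,u:u+w],(w*f,h*f),interpolation=cv2.INTER_CUBIC),(u,v,f)
a,ia=crop(s,"scene",66,50,12);b,ib=crop(t,"top",60,60,9)
for im,n,(u0,v0,f) in((a,"scene",ia),(b,"top",ib)):
    pc=AX+.046*np.array([np.cos(np.radians(163.7)),np.sin(np.radians(163.7))])
    ring=[(w2pix(n,[pc[0]+.0165*np.cos(q),pc[1]+.0165*np.sin(q),.043])-[u0,v0]+.5)*f for q in np.linspace(0,6.28,8,endpoint=False)]
    for p in ring: cv2.circle(im,tuple(int(x) for x in p),2,(0,0,255),-1)
cv2.imwrite("pics/l4.png",stretch(a,120,255));cv2.imwrite("pics/l5.png",stretch(b,170,250))
M=cv2.Rodrigues(optics.calibration("scene")["rvec"])[0];print(-M.T@optics.calibration("scene")["tvec"])
E
```

```text
[-0.42180767  0.75519725  1.16793278]
```

View pics/l4.png

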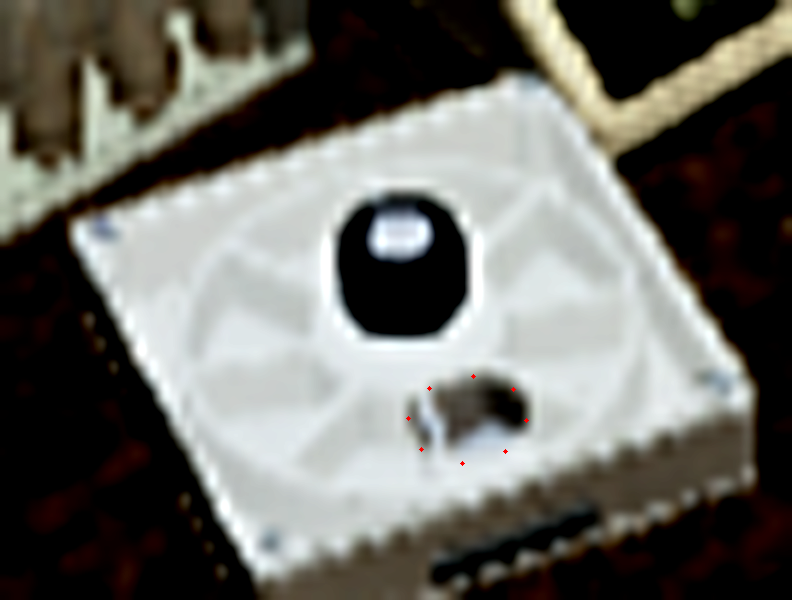

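```bash
python3 - <<'E'
from h import *
u,v=w2pix("scene",[*AX,.043]);u=int(u-33);v=int(v-25)
for X,Y in((426,398),(431,420),(436,445),(330,460),(380,395),(230,360),(310,360),(545,330),(530,290),(490,260),(540,200)):
    p=pix2w("scene",(X+.5)/12-.5+u,(Y+.5)/12-.5+v,.036)[:2]-AX
    print(X,Y,np.round(p,4),round(np.hypot(*p),4),np.degrees(np.arctan2(p[1],p[0]))%360)
E
```

```text
426 398 [-0.0246  0.0122] 0.0274 153.609941543577
431 420 [-0.0321  0.0166] 0.0361 152.67792378679522
436 445 [-0.0404  0.0216] 0.0458 151.82163861349463
330 460 [-0.0243  0.0465] 0.0525 117.62839144454038
380 395 [-0.0147  0.0208] 0.0255 125.26659338238635
230 360 [0.0253 0.0428] 0.0498 59.41411709239406
310 360 [0.0096 0.0265] 0.0282 70.04700111808141
545 330 [-0.0275 -0.0292] 0.0401 226.70979251010743
530 290 [-0.0124 -0.0364] 0.0385 251.24433425597755
490 260 [ 0.0049 -0.036 ] 0.0363 277.7139046206958
540 200 [ 0.0137 -0.0624] 0.0639 282.3634371249059
```

View pics/l5.png

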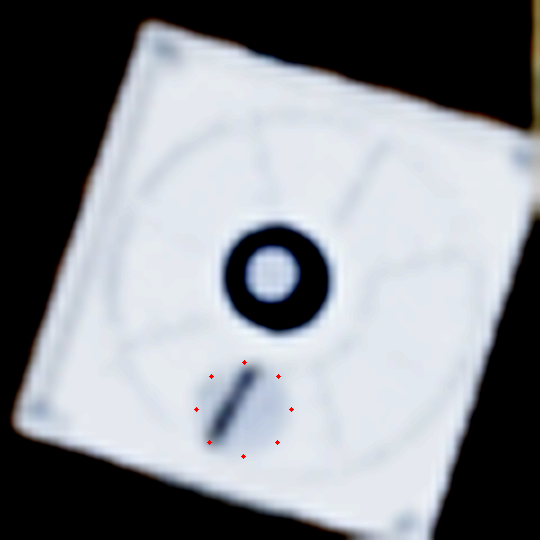

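arm_command --deltas '[0,0,0.487,0.1168,0.4815,0,60,0,0,0.487,0.1168,0.4815,0,60,0,0,0.487,0.1168,0.4815,0,60,0,0,0.487,0.1168,0.4815,0,60,0,0,0.487,0.1168,0.4815,0,60,0,0,0.487,0.1168,0.4815,0,60,0,0,0.487,0.1168,0.4815,0,60,0,0,0.487,0.1168,0.4815,0,60,0,0,0.487,0.1168,0.4815,0,60,0,0,0.487,0.1168,0.4815,0,60,0,0,0.487,0.1168,0.4815,0,60,0,0,0.487,0.1168,0.4815,0,60,0,0,0.487,0.1168,0.4815,-0.05,60,0,0,0.487,0.1168,0.4815,-0.0825,60,0,0,0.487,0.1168,0.4815,-0.0825,60,0,0,0.487,0.1168,0.4815,-0.0825,28,0,0,0.487,0.1168,0.4815,-0.0825,28,0,0,0.487,0.1168,0.4815,-0.0825,28,0,0,0.487,0.1168,0.4815,-0.0825,28,0,0,0.487,0.1168,0.4815,-0.0825,28]' --force 25

```text
clock: 11.8
position: [0.4876, 0.1115, 0.0671]
ee_rot: [1.569, 2.72, 0.003]
force: [4.7, 0.7, -2.5]
width: 0.365
gripper_force: 25.0
```

arm_command --deltas '[0,0,-0.06,0,0,0,28,0,0,-0.1256,0,0,0,28,0,0,-0.1256,0,0,0,28,0,0,-0.1256,0,0,0,28,0,0,-0.1256,0,0,0,60,0,0,-0.1256,0,0,0,60,0,0,-0.1256,0,0,0.04,60,0,0,-0.1256,0,0,0.09,60,0,0,-0.487,0.0468,-0.4069,0.09,60,0,0,-0.487,0.0468,-0.4069,0.09,60,0,0,-0.487,0.0468,-0.4069,0.09,45,0,0,-0.487,0.0468,-0.4069,0.09,45,0,0,-0.487,0.0468,-0.4069,0.09,45,0,0,-0.487,0.0468,-0.4069,0.09,45,0,0,-0.487,0.0468,-0.4069,0.09,45,0,0,-0.487,0.0468,-0.4069,0.09,45,0,0,-0.487,0.0468,-0.4069,0.09,45,0,0,-0.487,0.0468,-0.4069,0.09,45,0,0,-0.487,0.0468,-0.4069,0.09,45]'

```text
clock: 13.7
position: [0.5332, -0.2935, 0.1565]
ee_rot: [-2.469, -1.94, -0.001]
force: [-0.1, 0.6, -0.0]
width: 0.492
gripper_force: 0.0
```

```bash
cat >> h.py <<'E'
def stretch(a,lo,hi): return np.clip((a.astype(float)-lo)/(hi-lo)*255,0,255).astype(np.uint8)
def pics(name):
    o=[]
    for n,w,h,f,lo,hi in(("scene",48,38,10,120,255),("top",38,38,10,170,250)):
        im=optics.get_image(n);cv2.imwrite(f"pics/raw_{n}_{name}.png",im)
        u,v=w2pix(n,[*AX,.043]);u=int(u-w/2);v=int(v-h/2)
        o.append(stretch(cv2.resize(im[v:v+h,u:u+w],(w*f,h*f),interpolation=cv2.INTER_CUBIC),lo,hi))
    cv2.imwrite(f"pics/{name}.png",np.hstack(o)[:,:800])
def strip(name):
    t=cv2.imread(f"pics/raw_top_{name}.png");g=prof(t,"top",r0=.036,r1=.056).mean(1);print("top port profile 146..180",g[146:182:2].astype(int))
    s=cv2.imread(f"pics/raw_scene_{name}.png");print("scene pockets",[int(x) for x in prof(s,"scene",r0=.035,r1=.055).mean(1)[0:360:5]])
E
python3 - <<'E'
from h import *
pics("m1");strip("m1")
E
```

```text
top port profile 146..180 [204 208 216 222 226 228 229 229 229 229 230 230 230 230 231 232 234 235]
scene pockets [237, 228, 220, 219, 222, 228, 232, 233, 234, 237, 231, 227, 225, 225, 226, 229, 232, 234, 235, 233, 227, 225, 225, 228, 230, 230, 230, 231, 238, 211, 193, 186, 185, 181, 140, 121, 145, 200, 220, 223, 229, 228, 226, 225, 225, 227, 233, 238, 236, 234, 229, 226, 225, 226, 229, 234, 233, 234, 223, 186, 138, 120, 152, 183, 192, 192, 193, 142, 119, 139, 190, 229]
```

View pics/m1.png

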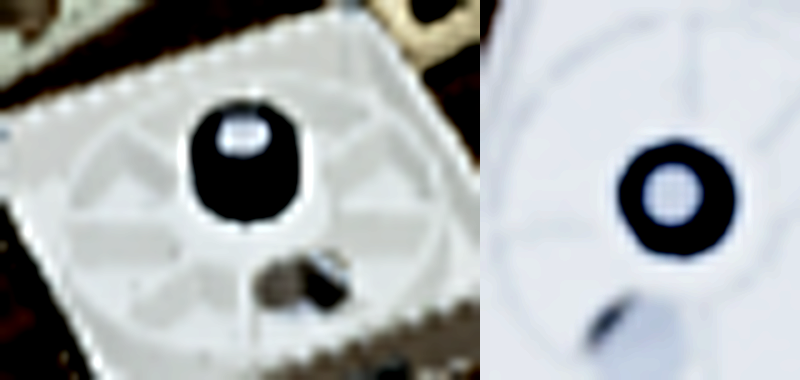

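arm_command --deltas '[0,0,0,0,0,-0.05,45,0,0,0,0,0,-0.085,45,0,0,0,0,0,-0.0965,45,0,0,0,0,0,-0.0965,45,0,0,0,0,0,-0.0965,12,0,0,0,0,0,-0.0965,12,0,0,0,0,0,-0.0965,12,0,0,0,0,0,-0.0965,12,0,0,0,0,0,-0.0965,12,0,0,0,0,0,-0.07,12,0,0,0,0,0,-0.02,12,0,0,0,0,0,-0.02,12]' --force 20

```text
clock: 15.0
position: [0.5368, -0.2966, 0.1428]
ee_rot: [2.465, 1.934, 0.007]
force: [0.9, 0.1, 0.1]
width: 0.198
gripper_force: 20.0
```

arm_command --deltas '[0,0,0.972,-0.0909,0.4198,0,12,0,0,0.972,-0.0909,0.4198,0,12,0,0,0.972,-0.0909,0.4198,0,12,0,0,0.972,-0.0909,0.4198,0,12,0,0,0.972,-0.0909,0.4198,0,12,0,0,0.972,-0.0909,0.4198,0,12,0,0,0.972,-0.0909,0.4198,0,12,0,0,0.972,-0.0909,0.4198,0,12,0,0,0.972,-0.0909,0.4198,0,12,0,0,0.972,-0.0909,0.4198,0,12,0,0,0.972,-0.0909,0.4198,0,12,0,0,0.972,-0.0909,0.4198,0,12,0,0,0.972,-0.0909,0.4198,0,12,0,0,0.972,-0.0909,0.4198,-0.04,12,0,0,0.972,-0.0909,0.4198,-0.0625,12,0,0,0.972,-0.0909,0.4198,-0.0725,12,0,0,0.972,-0.0909,0.4198,-0.0725,12,0,0,0.972,-0.0909,0.4198,-0.0725,12]'

```text
clock: 16.8
position: [0.4429, 0.1245, 0.0649]
ee_rot: [0.446, 3.109, 0.001]
force: [-0.6, 0.2, 0.1]
width: 0.198
gripper_force: 20.0
```

```bash
python3 - <<'E'
from h import *
pics("m2");o=sensors.observe();print(o["position"],o["force"])
E
```

```text
[0.44321415 0.12468433 0.06528412] [0.23254412 0.59038016 0.25048913]
```

View pics/m2.png

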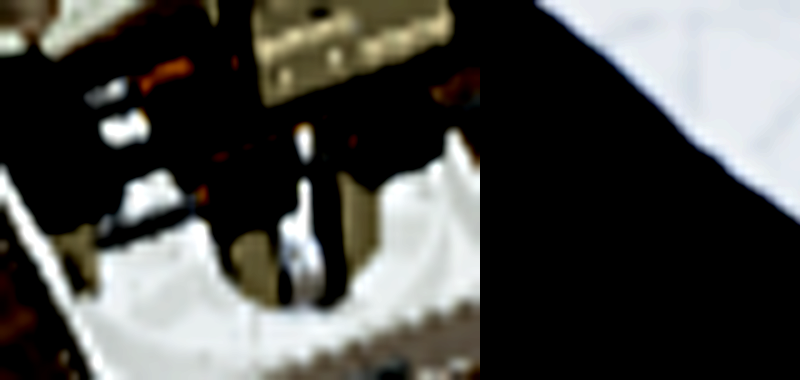

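arm_command --deltas '[0,0,0,0,0,0,50,0,0,0,0,0,0,60,0,0,0,0,0,0.045,60,0,0,0,0,0,0.045,60,0,0,0,0.0441,-0.0129,0.045,60,0,0,0,0.0441,-0.0129,0.04,60,0,0,0,0.0441,-0.0129,0.0025,60,0,0,0,0.0441,-0.0129,0.0025,60,0,0,0,0.0441,-0.0129,0.0025,28,0,0,0,0.0441,-0.0129,0.0025,28,0,0,0,0.0441,-0.0129,0.0025,28,0,0,0,0.0441,-0.0129,0.0025,28,0,0,0,0.0441,-0.0129,0.0025,28,0,0,-0.5,0.0441,-0.0129,0.0025,28,0,0,-0.5,0.0441,-0.0129,0.0025,28,0,0,-0.5,0.0441,-0.0129,0.0025,28,0,0,-0.5,0.0441,-0.0129,0.0025,28,0,0,-0.5,0.0441,-0.0129,0.0025,28,0,0,-0.5,0.0441,-0.0129,0.0025,28,0,0,-0.5,0.0441,-0.0129,0.0025,28]' --force 25

```text
clock: 18.9
position: [0.4875, 0.1118, 0.0676]
ee_rot: [1.597, 2.704, 0.002]
force: [1.3, -1.1, 6.7]
width: 0.368
gripper_force: 25.0
```

arm_command --deltas '[0,0,0,0,0,0,60,0,0,0,0,0,0,60,0,0,0,0,0,0.05,60,0,0,0,0,0,0.08,60,0,0,-0.472,0.0396,-0.4361,0.08,60,0,0,-0.472,0.0396,-0.4361,0.08,60,0,0,-0.472,0.0396,-0.4361,0.08,45,0,0,-0.472,0.0396,-0.4361,0.08,45,0,0,-0.472,0.0396,-0.4361,0.08,45,0,0,-0.472,0.0396,-0.4361,0.08,45,0,0,-0.472,0.0396,-0.4361,0.08,45,0,0,-0.472,0.0396,-0.4361,0.08,45,0,0,-0.472,0.0396,-0.4361,0.08,45,0,0,-0.472,0.0396,-0.4361,0.08,45,0,0,-0.472,0.0396,-0.4361,0.08,45,0,0,-0.472,0.0396,-0.4361,0.04,45,0,0,-0.472,0.0396,-0.4361,0.005,45,0,0,-0.472,0.0396,-0.4361,-0.0065,45,0,0,-0.472,0.0396,-0.4361,-0.0065,45]'

```text
clock: 20.8
position: [0.5255, -0.322, 0.0602]
ee_rot: [-2.466, -1.941, 0.001]
force: [-0.2, -0.9, 0.5]
width: 0.491
gripper_force: 0.0
```

```bash
python3 - <<'E'
from h import *
pics("m3");strip("m3")
cv2.imwrite("pics/m3b.png",np.vstack([cv2.imread("pics/m1.png"),cv2.imread("pics/m3.png")])[:600] if False else cv2.resize(np.vstack([cv2.imread("pics/m1.png"),cv2.imread("pics/m3.png")]),(630,600)))
E
```

```text
top port profile 146..180 [204 207 215 222 226 228 228 228 228 228 228 228 228 228 229 230 232 235]
scene pockets [238, 229, 220, 220, 223, 229, 233, 234, 235, 238, 231, 227, 226, 226, 227, 230, 233, 234, 235, 234, 228, 226, 228, 232, 233, 233, 228, 230, 239, 213, 194, 186, 185, 181, 141, 122, 146, 200, 220, 224, 230, 229, 226, 226, 225, 228, 233, 238, 236, 235, 230, 226, 226, 226, 230, 235, 233, 235, 224, 187, 139, 121, 152, 183, 193, 192, 196, 147, 121, 147, 192, 229]
```

View pics/m3.png

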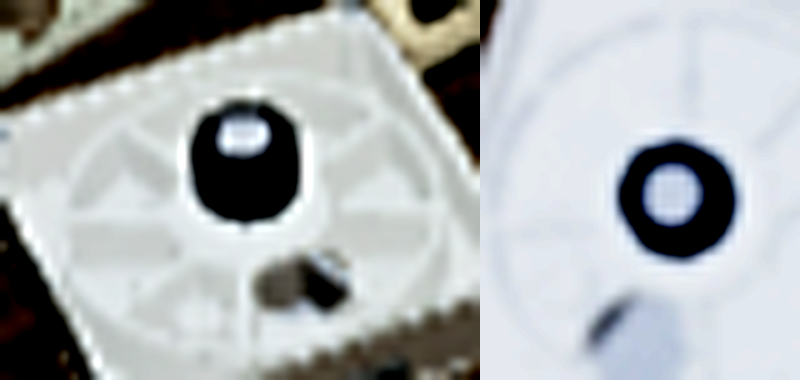

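arm_command --deltas '[0,0,0,0,0,0,12,0,0,0,0,0,0,12,0,0,0,0,0,0,12,0,0,0,0,0,0,12,0,0,0,0,0,0,12,0,0,0,0,0,0.03,12,0,0,0,0,0,0.08,12,0,0,0.972,-0.0837,0.449,0.08,12,0,0,0.972,-0.0837,0.449,0.08,12,0,0,0.972,-0.0837,0.449,0.08,12,0,0,0.972,-0.0837,0.449,0.08,12,0,0,0.972,-0.0837,0.449,0.08,12,0,0,0.972,-0.0837,0.449,0.08,12,0,0,0.972,-0.0837,0.449,0.08,12,0,0,0.972,-0.0837,0.449,0.08,12,0,0,0.972,-0.0837,0.449,0.08,12,0,0,0.972,-0.0837,0.449,0.08,12,0,0,0.972,-0.0837,0.449,0.08,12,0,0,0.972,-0.0837,0.449,0.08,12,0,0,0.972,-0.0837,0.449,0.08,12]' --force 20

```text
clock: 22.9
position: [0.4427, 0.1227, 0.14]
ee_rot: [-0.454, -3.108, 0.001]
force: [0.4, -0.9, -0.2]
width: 0.196
gripper_force: 19.9
```

arm_command --deltas '[0,0,0,0,0,-0.04,12,0,0,0,0,0,-0.066,12,0,0,0,0,0,-0.076,12,0,0,0,0,0,-0.076,12,0,0,0,0,0,-0.076,12]'

```text
clock: 23.4
position: [0.443, 0.1243, 0.065]
ee_rot: [0.447, 3.109, 0.0]
force: [0.1, -0.1, 0.0]
width: 0.2
gripper_force: 19.9
```

arm_command --deltas '[0,0,0,0,0,0,50,0,0,0,0,0,0,60,0,0,0,0,0,0.045,60,0,0,0,0,0,0.045,60,0,0,0,0.0441,-0.0129,0.045,60,0,0,0,0.0441,-0.0129,0.04,60,0,0,0,0.0441,-0.0129,0.0025,60,0,0,0,0.0441,-0.0129,0.0025,60,0,0,0,0.0441,-0.0129,0.0025,28,0,0,0,0.0441,-0.0129,0.0025,28,0,0,0,0.0441,-0.0129,0.0025,28,0,0,0,0.0441,-0.0129,0.0025,28,0,0,0,0.0441,-0.0129,0.0025,28,0,0,-0.5,0.0441,-0.0129,0.0025,28,0,0,-0.5,0.0441,-0.0129,0.0025,28,0,0,-0.5,0.0441,-0.0129,0.0025,28,0,0,-0.5,0.0441,-0.0129,0.0025,28,0,0,-0.5,0.0441,-0.0129,0.0025,28,0,0,-0.5,0.0441,-0.0129,0.0025,28,0,0,-0.5,0.0441,-0.0129,0.0025,28]' --force 25

```text
clock: 25.4
position: [0.4875, 0.1118, 0.0677]
ee_rot: [1.597, 2.703, 0.002]
force: [1.4, -0.9, 7.5]
width: 0.362
gripper_force: 25.0
```

arm_command --deltas '[0,0,0,0,0,0,60,0,0,0,0,0,0,60,0,0,0,0,0,0.05,60,0,0,0,0,0,0.08,60,0,0,-0.472,0.0325,-0.4652,0.08,60,0,0,-0.472,0.0325,-0.4652,0.08,60,0,0,-0.472,0.0325,-0.4652,0.08,45,0,0,-0.472,0.0325,-0.4652,0.08,45,0,0,-0.472,0.0325,-0.4652,0.08,45,0,0,-0.472,0.0325,-0.4652,0.08,45,0,0,-0.472,0.0325,-0.4652,0.08,45,0,0,-0.472,0.0325,-0.4652,0.08,45,0,0,-0.472,0.0325,-0.4652,0.08,45,0,0,-0.472,0.0325,-0.4652,0.08,45,0,0,-0.472,0.0325,-0.4652,0.08,45,0,0,-0.472,0.0325,-0.4652,0.08,45,0,0,-0.472,0.0325,-0.4652,0.04,45,0,0,-0.472,0.0325,-0.4652,0.005,45,0,0,-0.472,0.0325,-0.4652,-0.0065,45,0,0,-0.472,0.0325,-0.4652,-0.0065,45]'

```text
clock: 27.4
position: [0.5189, -0.3507, 0.0604]
ee_rot: [-2.466, -1.942, 0.0]
force: [0.5, -1.1, -0.3]
width: 0.486
gripper_force: 0.0
```

```bash
python3 - <<'E'
from h import *
pics("m4");strip("m4")
E
```

```text
top port profile 146..180 [204 206 214 221 225 227 227 227 228 227 227 227 227 228 229 230 232 234]
scene pockets [238, 229, 220, 220, 223, 229, 232, 234, 235, 238, 231, 227, 225, 227, 232, 235, 234, 232, 233, 234, 228, 225, 228, 232, 231, 232, 226, 230, 239, 213, 192, 186, 186, 181, 140, 122, 147, 200, 220, 223, 229, 229, 226, 226, 225, 228, 234, 238, 237, 234, 230, 226, 225, 226, 230, 234, 233, 234, 223, 187, 139, 121, 152, 183, 192, 193, 194, 143, 121, 147, 192, 230]
```

arm_command --deltas '[0,0,0,0,0,0,12,0,0,0,0,0,0,12,0,0,0,0,0,0,12,0,0,0,0,0,0,12,0,0,0,0,0,0,12,0,0,0,0,0,0.03,12,0,0,0,0,0,0.08,12,0,0,0.972,-0.0766,0.4781,0.08,12,0,0,0.972,-0.0766,0.4781,0.08,12,0,0,0.972,-0.0766,0.4781,0.08,12,0,0,0.972,-0.0766,0.4781,0.08,12,0,0,0.972,-0.0766,0.4781,0.08,12,0,0,0.972,-0.0766,0.4781,0.08,12,0,0,0.972,-0.0766,0.4781,0.08,12,0,0,0.972,-0.0766,0.4781,0.08,12,0,0,0.972,-0.0766,0.4781,0.08,12,0,0,0.972,-0.0766,0.4781,0.08,12,0,0,0.972,-0.0766,0.4781,0.08,12,0,0,0.972,-0.0766,0.4781,0.08,12,0,0,0.972,-0.0766,0.4781,0.08,12]' --force 20

```text
clock: 29.5
position: [0.4426, 0.123, 0.14]
ee_rot: [-0.45, -3.109, 0.002]
force: [0.2, -0.4, 0.5]
width: 0.195
gripper_force: 19.9
```

arm_command --deltas '[0,0,0,0,0,-0.04,12,0,0,0,0,0,-0.066,12,0,0,0,0,0,-0.076,12,0,0,0,0,0,-0.076,12,0,0,0,0,0,-0.076,12]'

```text
clock: 30.0
position: [0.4431, 0.1242, 0.065]
ee_rot: [0.447, 3.109, 0.0]
force: [-0.2, 0.0, 0.4]
width: 0.195
gripper_force: 19.9
```

arm_command --deltas '[0,0,0,0,0,0,50,0,0,0,0,0,0,60,0,0,0,0,0,0.045,60,0,0,0,0,0,0.045,60,0,0,0,0.0441,-0.0129,0.045,60,0,0,0,0.0441,-0.0129,0.04,60,0,0,0,0.0441,-0.0129,0.0025,60,0,0,0,0.0441,-0.0129,0.0025,60,0,0,0,0.0441,-0.0129,0.0025,28,0,0,0,0.0441,-0.0129,0.0025,28,0,0,0,0.0441,-0.0129,0.0025,28,0,0,0,0.0441,-0.0129,0.0025,28,0,0,0,0.0441,-0.0129,0.0025,28,0,0,-0.5,0.0441,-0.0129,0.0025,28,0,0,-0.5,0.0441,-0.0129,0.0025,28,0,0,-0.5,0.0441,-0.0129,0.0025,28,0,0,-0.5,0.0441,-0.0129,0.0025,28,0,0,-0.5,0.0441,-0.0129,0.0025,28,0,0,-0.5,0.0441,-0.0129,0.0025,28,0,0,-0.5,0.0441,-0.0129,0.0025,28]' --force 25

```text
clock: 32.0
position: [0.4875, 0.1118, 0.0677]
ee_rot: [1.597, 2.703, 0.002]
force: [0.9, -1.4, 7.9]
width: 0.366
gripper_force: 25.0
```

Pellet 4 is at (.5122, -.3828), which gives dx .0254, dy -.4943.

arm_command --deltas '[0,0,0,0,0,0,60,0,0,0,0,0,0,60,0,0,0,0,0,0.05,60,0,0,0,0,0,0.08,60,0,0,-0.472,0.0254,-0.4943,0.08,60,0,0,-0.472,0.0254,-0.4943,0.08,60,0,0,-0.472,0.0254,-0.4943,0.08,45,0,0,-0.472,0.0254,-0.4943,0.08,45,0,0,-0.472,0.0254,-0.4943,0.08,45,0,0,-0.472,0.0254,-0.4943,0.08,45,0,0,-0.472,0.0254,-0.4943,0.08,45,0,0,-0.472,0.0254,-0.4943,0.08,45,0,0,-0.472,0.0254,-0.4943,0.08,45,0,0,-0.472,0.0254,-0.4943,0.08,45,0,0,-0.472,0.0254,-0.4943,0.08,45,0,0,-0.472,0.0254,-0.4943,0.08,45,0,0,-0.472,0.0254,-0.4943,0.04,45,0,0,-0.472,0.0254,-0.4943,0.005,45,0,0,-0.472,0.0254,-0.4943,-0.0065,45,0,0,-0.472,0.0254,-0.4943,-0.0065,45]'

```text
clock: 34.0
position: [0.5117, -0.38, 0.0603]
ee_rot: [-2.466, -1.941, 0.0]
force: [-0.2, -0.3, -1.0]
width: 0.487
gripper_force: 0.0
```

```bash
python3 - <<'E'
from h import *
pics("m5");strip("m5")
E
```

```text
top port profile 146..180 [204 207 215 221 225 227 227 228 228 228 228 228 228 228 228 229 232 234]
scene pockets [238, 229, 220, 220, 224, 229, 232, 233, 232, 236, 231, 226, 225, 228, 231, 234, 234, 231, 232, 233, 228, 225, 227, 230, 232, 232, 229, 230, 238, 212, 193, 186, 185, 179, 140, 122, 147, 200, 220, 223, 229, 228, 226, 226, 225, 228, 233, 237, 236, 234, 229, 226, 225, 226, 229, 234, 233, 235, 224, 187, 139, 121, 152, 182, 192, 193, 192, 139, 120, 140, 191, 230]
```

arm_command --deltas '[0,0,0,0,0,0,12,0,0,0,0,0,0,12,0,0,0,0,0,0,12,0,0,0,0,0,0,12,0,0,0,0,0,0,12,0,0,0,0,0,0.03,12,0,0,0,0,0,0.08,12,0,0,0.972,-0.0695,0.5072,0.08,12,0,0,0.972,-0.0695,0.5072,0.08,12,0,0,0.972,-0.0695,0.5072,0.08,12,0,0,0.972,-0.0695,0.5072,0.08,12,0,0,0.972,-0.0695,0.5072,0.08,12,0,0,0.972,-0.0695,0.5072,0.08,12,0,0,0.972,-0.0695,0.5072,0.08,12,0,0,0.972,-0.0695,0.5072,0.08,12,0,0,0.972,-0.0695,0.5072,0.08,12,0,0,0.972,-0.0695,0.5072,0.08,12,0,0,0.972,-0.0695,0.5072,0.08,12,0,0,0.972,-0.0695,0.5072,0.08,12,0,0,0.972,-0.0695,0.5072,0.08,12]' --force 20

```text
clock: 36.1
position: [0.4425, 0.1234, 0.14]
ee_rot: [-0.447, -3.109, 0.002]
force: [-0.8, -0.8, -0.5]
width: 0.198
gripper_force: 19.9
```

arm_command --deltas '[0,0,0,0,0,-0.04,12,0,0,0,0,0,-0.066,12,0,0,0,0,0,-0.076,12,0,0,0,0,0,-0.076,12,0,0,0,0,0,-0.076,12]'

```text
clock: 36.6
position: [0.443, 0.124, 0.0649]
ee_rot: [0.447, 3.109, 0.0]
force: [1.4, -0.0, -0.2]
width: 0.195
gripper_force: 19.9
```

arm_command --deltas '[0,0,0,0,0,0,50,0,0,0,0,0,0,60,0,0,0,0,0,0.045,60,0,0,0,0,0,0.045,60,0,0,0,0.0441,-0.0129,0.045,60,0,0,0,0.0441,-0.0129,0.04,60,0,0,0,0.0441,-0.0129,0.0025,60,0,0,0,0.0441,-0.0129,0.0025,60,0,0,0,0.0441,-0.0129,0.0025,28,0,0,0,0.0441,-0.0129,0.0025,28,0,0,0,0.0441,-0.0129,0.0025,28,0,0,0,0.0441,-0.0129,0.0025,28,0,0,0,0.0441,-0.0129,0.0025,28,0,0,-0.5,0.0441,-0.0129,0.0025,28,0,0,-0.5,0.0441,-0.0129,0.0025,28,0,0,-0.5,0.0441,-0.0129,0.0025,28,0,0,-0.5,0.0441,-0.0129,0.0025,28,0,0,-0.5,0.0441,-0.0129,0.0025,28,0,0,-0.5,0.0441,-0.0129,0.0025,28,0,0,-0.5,0.0441,-0.0129,0.0025,28]' --force 25

```text
clock: 38.6
position: [0.4875, 0.1118, 0.0677]
ee_rot: [1.597, 2.703, 0.002]
force: [0.5, -1.3, 8.1]
width: 0.364
gripper_force: 25.0
```

arm_command --deltas '[0,0,0,0,0,0,60,0,0,0,0,0,0,60,0,0,0,0,0,0.05,60,0,0,0,0,0,0.08,60,0,0,-0.472,0.0182,-0.5235,0.08,60,0,0,-0.472,0.0182,-0.5235,0.08,60,0,0,-0.472,0.0182,-0.5235,0.08,45,0,0,-0.472,0.0182,-0.5235,0.08,45,0,0,-0.472,0.0182,-0.5235,0.08,45,0,0,-0.472,0.0182,-0.5235,0.08,45,0,0,-0.472,0.0182,-0.5235,0.08,45,0,0,-0.472,0.0182,-0.5235,0.08,45,0,0,-0.472,0.0182,-0.5235,0.08,45,0,0,-0.472,0.0182,-0.5235,0.08,45,0,0,-0.472,0.0182,-0.5235,0.08,45,0,0,-0.472,0.0182,-0.5235,0.08,45,0,0,-0.472,0.0182,-0.5235,0.04,45,0,0,-0.472,0.0182,-0.5235,0.005,45,0,0,-0.472,0.0182,-0.5235,-0.0065,45,0,0,-0.472,0.0182,-0.5235,-0.0065,45]'

```text
clock: 40.6
position: [0.5041, -0.41, 0.0602]
ee_rot: [-2.467, -1.94, 0.0]
force: [0.7, 0.6, 0.1]
width: 0.49
gripper_force: 0.0
```

```bash
python3 - <<'E'
from h import *
pics("m6");strip("m6")
E
```

```text
top port profile 146..180 [204 208 216 223 227 229 230 230 230 230 229 229 229 229 230 230 233 235]
scene pockets [236, 228, 220, 220, 226, 231, 233, 233, 231, 235, 230, 226, 225, 227, 231, 234, 233, 231, 232, 233, 227, 225, 226, 230, 231, 232, 228, 230, 238, 213, 192, 184, 184, 180, 139, 122, 146, 199, 219, 223, 229, 228, 226, 225, 225, 227, 233, 237, 237, 235, 230, 226, 225, 226, 229, 233, 232, 235, 224, 186, 138, 120, 151, 181, 192, 193, 194, 143, 120, 142, 191, 226]
```

arm_command --deltas '[0,0,0,0,0,0,12,0,0,0,0,0,0,12,0,0,0,0,0,0,12,0,0,0,0,0,0,12,0,0,0,0,0,0,12,0,0,0,0,0,0.03,12,0,0,0,0,0,0.08,12,0,0,0.972,-0.0623,0.5364,0.08,12,0,0,0.972,-0.0623,0.5364,0.08,12,0,0,0.972,-0.0623,0.5364,0.08,12,0,0,0.972,-0.0623,0.5364,0.08,12,0,0,0.972,-0.0623,0.5364,0.08,12,0,0,0.972,-0.0623,0.5364,0.08,12,0,0,0.972,-0.0623,0.5364,0.08,12,0,0,0.972,-0.0623,0.5364,0.08,12,0,0,0.972,-0.0623,0.5364,0.08,12,0,0,0.972,-0.0623,0.5364,0.08,12,0,0,0.972,-0.0623,0.5364,0.08,12,0,0,0.972,-0.0623,0.5364,0.08,12,0,0,0.972,-0.0623,0.5364,0.08,12]' --force 20

```text
clock: 42.7
position: [0.4421, 0.125, 0.1402]
ee_rot: [-0.441, -3.11, 0.0]
force: [-0.0, -0.3, 0.8]
width: 0.195
gripper_force: 19.9
```

arm_command --deltas '[0,0,0,0,0,-0.04,12,0,0,0,0,0,-0.066,12,0,0,0,0,0,-0.076,12,0,0,0,0,0,-0.076,12,0,0,0,0,0,-0.076,12]'

```text
clock: 43.2
position: [0.443, 0.124, 0.065]
ee_rot: [0.446, 3.109, 0.0]
force: [-0.6, -0.0, -0.0]
width: 0.195
gripper_force: 19.9
```

arm_command --deltas '[0,0,0,0,0,0,50,0,0,0,0,0,0,60,0,0,0,0,0,0,60,0,0,0,0,0,0.05,60,0,0,0,0,0,0.1,60,0,0,0,0,0,0.1,60]'

```text
clock: 43.8
position: [0.4454, 0.1264, 0.1699]
ee_rot: [0.443, 3.102, 0.006]
force: [0.6, 1.4, -0.6]
width: 0.642
gripper_force: 0.0
```

```bash
python3 - <<'E'
from h import *
t=optics.get_image("top");s=optics.get_image("scene");cv2.imwrite("pics/raw_t7.png",t);cv2.imwrite("pics/raw_s7.png",s)
print(w2pix("top",[.37,-.37,.01]),w2pix("scene",[.37,-.37,.01]))
a=cv2.resize(t[165:265,360:460],(500,500),interpolation=cv2.INTER_CUBIC)
b=stretch(cv2.resize(s[215:263,250:310],(300,240),interpolation=cv2.INTER_CUBIC),120,255)
c=cv2.resize(s[150:202,340:405],(300,240),interpolation=cv2.INTER_CUBIC)
cv2.imwrite("pics/m7.png",np.hstack([a,np.pad(np.vstack([b,c]),((0,20),(0,0),(0,0)))]))
E
```

```text
[411.88457837 231.64859973] [396.9605345  195.20351388]
```

View pics/m7.png

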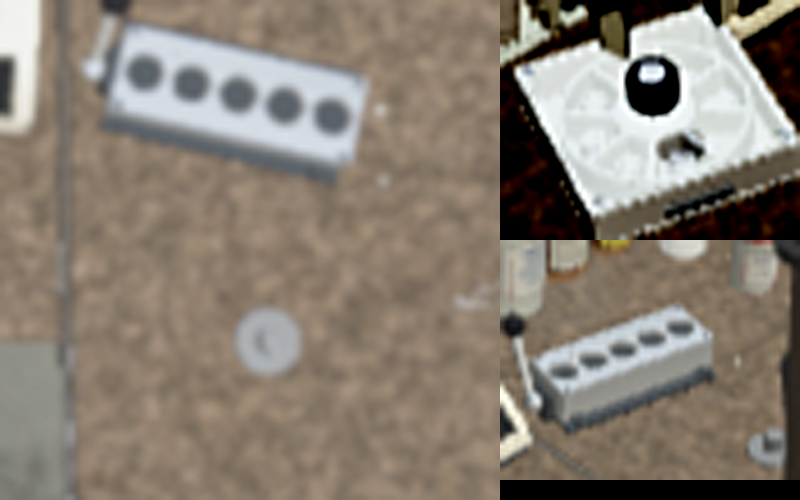

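```bash
python3 - <<'E'
from h import *
print(pix2w("top",(268+.5)/5-.5+360,(342+.5)/5-.5+165,.010))
g=cv2.cvtColor(cv2.imread("pics/raw_t7.png"),6)[215:250,395:435]; hsv=cv2.cvtColor(cv2.imread("pics/raw_t7.png"),cv2.COLOR_BGR2HSV)[215:250,395:435]
m=(hsv[...,1]<40)&(g>110);y,x=np.nonzero(m);print(m.sum(),x.mean()+395,y.mean()+215,pix2w("top",x.mean()+395,y.mean()+215,.01))
E
```

```text
[ 0.36573345 -0.37404551  0.01      ]
164 413.219512195122 232.6829268292683 [ 0.36673311 -0.37413133  0.01      ]
```

arm_command --deltas '[0,0,-0.972,-0.0752,-0.4974,0,45,0,0,-0.972,-0.0752,-0.4974,0,45,0,0,-0.972,-0.0752,-0.4974,0,45,0,0,-0.972,-0.0752,-0.4974,0,45,0,0,-0.972,-0.0752,-0.4974,0,45,0,0,-0.972,-0.0752,-0.4974,0,45,0,0,-0.972,-0.0752,-0.4974,0,45,0,0,-0.972,-0.0752,-0.4974,0,45,0,0,-0.972,-0.0752,-0.4974,0,45,0,0,-0.972,-0.0752,-0.4974,0,45,0,0,-0.972,-0.0752,-0.4974,0,45,0,0,-0.972,-0.0752,-0.4974,0,45,0,0,-0.972,-0.0752,-0.4974,0,45,0,0,-0.972,-0.0752,-0.4974,-0.05,45,0,0,-0.972,-0.0752,-0.4974,-0.1,45,0,0,-0.972,-0.0752,-0.4974,-0.125,45,0,0,-0.972,-0.0752,-0.4974,-0.131,45,0,0,-0.972,-0.0752,-0.4974,-0.131,45]'

```text
clock: 45.7
position: [0.3675, -0.3714, 0.0329]
ee_rot: [-2.467, -1.942, -0.0]
force: [0.4, -0.6, -0.5]
width: 0.49
gripper_force: 0.0
```

arm_command --deltas '[0,0,0,0,0,0,12,0,0,0,0,0,0,12,0,0,0,0,0,0,12,0,0,0,0,0,0,12,0,0,0,0,0,0,12,0,0,0,0,0,0,12,0,0,0,0,0,0,35,0,0,0,0,0,0,40,0,0,0,0,0,0,40]' --force 8

```text
clock: 46.6
position: [0.3672, -0.3729, 0.0332]
ee_rot: [-2.471, -1.94, 0.0]
force: [0.3, 0.6, -0.1]
width: 0.378
gripper_force: 0.0
```

arm_command --deltas '[0,0,0.972,0,0,0,42,0,0,0.972,0,0,0,42,0,0,0.972,0,0,0,42,0,0,0.972,0,0,0,42,0,0,0.972,0,0,0,42,0,0,0.972,0,0,0,42,0,0,0.972,0,0,0,42,0,0,0.972,0,0,0,42,0,0,0.972,0,0,0,42,0,0,0.972,0,0,0,42,0,0,0.972,0,0,0,42,0,0,0.972,0,0,0,42,0,0,0.972,0,0,0,42,0,0,0.972,0,0,0,12,0,0,0.972,0,0,0,12,0,0,0.972,0,0,0,12,0,0,0.972,0,0,0,12,0,0,0.972,0,0,0,12,0,0,0.972,0,0,0,12]' --force 25

```text
clock: 48.5
position: [0.3673, -0.373, 0.0333]
ee_rot: [0.445, 3.11, -0.0]
force: [-0.3, -0.5, 0.3]
width: 0.16
gripper_force: 25.0
```

arm_command --deltas '[0,0,0,0,0,0.04,12,0,0,0,0,0,0.09,12,0,0,0,0,0,0.11,12,0,0,0,0.0752,0.4974,0.11,12,0,0,0,0.0752,0.4974,0.11,12,0,0,0,0.0752,0.4974,0.11,12,0,0,0,0.0752,0.4974,0.11,12,0,0,0,0.0752,0.4974,0.11,12,0,0,0,0.0752,0.4974,0.11,12,0,0,0,0.0752,0.4974,0.11,12,0,0,0,0.0752,0.4974,0.11,12,0,0,0,0.0752,0.4974,0.11,12,0,0,0,0.0752,0.4974,0.11,12,0,0,0,0.0752,0.4974,0.11,12,0,0,0,0.0752,0.4974,0.11,12,0,0,0,0.0752,0.4974,0.08,12,0,0,0,0.0752,0.4974,0.055,12,0,0,0,0.0752,0.4974,0.05,12,0,0,0,0.0752,0.4974,0.05,12,0,0,0,0.0752,0.4974,0.05,12]'

```text
clock: 50.5
position: [0.4429, 0.1239, 0.0841]
ee_rot: [0.446, 3.109, 0.0]
force: [-0.1, 0.9, -0.2]
width: 0.162
gripper_force: 25.0
```

arm_command --deltas '[0,0,0,0,0,-0.004,12,0,0,0,0,0,-0.007,12,0,0,0,0,0,-0.009,12,0,0,0,0,0,-0.011,12,0,0,0,0,0,-0.0125,12,0,0,0,0,0,-0.0125,12,0,0,0,0,0,-0.0125,12]'

```text
clock: 51.2
position: [0.4424, 0.1245, 0.0707]
ee_rot: [-0.444, -3.11, -0.0]
force: [0.3, 0.8, 0.0]
width: 0.164
gripper_force: 25.0
```

arm_command --deltas '[0,0,0,0,0,0,30,0,0,0,0,0,0,40,0,0,0,0,0,0,40,0,0,0,0,0,0.045,40,0,0,0,0,0,0.09,40,0,0,-0.972,0.1303,-0.3982,0.09,40,0,0,-0.972,0.1303,-0.3982,0.09,40,0,0,-0.972,0.1303,-0.3982,0.09,40,0,0,-0.972,0.1303,-0.3982,0.09,40,0,0,-0.972,0.1303,-0.3982,0.09,40,0,0,-0.972,0.1303,-0.3982,0.09,40,0,0,-0.972,0.1303,-0.3982,0.09,40,0,0,-0.972,0.1303,-0.3982,0.09,40,0,0,-0.972,0.1303,-0.3982,0.09,40,0,0,-0.972,0.1303,-0.3982,0.09,40,0,0,-0.972,0.1303,-0.3982,0.09,40,0,0,-0.972,0.1303,-0.3982,0.09,40,0,0,-0.972,0.1303,-0.3982,0.09,40,0,0,-0.972,0.1303,-0.3982,0.04,40,0,0,-0.972,0.1303,-0.3982,0.017,40]'

```text
clock: 53.2
position: [0.5716, -0.2728, 0.0855]
ee_rot: [-2.466, -1.943, 0.001]
force: [-1.6, 0.2, -1.0]
width: 0.435
gripper_force: 0.0
```

arm_command --deltas '[0,0,0,0,0,0,24,0,0,0,0,0,0,24,0,0,0,0,0,0,24,0,0,0,-0.01,0.002,0.003,24,0,0,0,-0.02,0.005,0.006,24,0,0,0,-0.03,0.007,0.007,24,0,0,0,-0.04,0.01,0.006,24,0,0,0,-0.05,0.012,0.004,24,0,0,0,-0.06,0.015,0.001,24,0,0,0,-0.066,0.016,0,24,0,0,0,-0.066,0.016,0,24,0,0,0,-0.068,0.017,0,24,0,0,0,-0.068,0.017,0,24]'

```text
clock: 54.5
position: [0.5089, -0.2581, 0.0881]
ee_rot: [2.465, 1.935, 0.009]
force: [17.7, -6.9, -11.0]
width: 0.261
gripper_force: 9.4
```

arm_command --deltas '[0,0,0,0.004,-0.001,0,30,0,0,0,0.004,-0.001,0,40,0,0,0,0.004,-0.001,0,40,0,0,0,0.004,-0.001,0.05,40,0,0,0,0.004,-0.001,0.1,40,0,0,0,-0.1,-0.25,0.15,40,0,0,0,-0.1,-0.25,0.15,40,0,0,0,-0.1,-0.25,0.15,40,0,0,0,-0.1,-0.25,0.15,40,0,0,0,-0.1,-0.25,0.15,40,0,0,0,-0.1,-0.25,0.15,40,0,0,0,-0.1,-0.25,0.15,40,0,0,0,-0.1,-0.25,0.15,40,0,0,0,-0.1,-0.25,0.15,40]'

```text
clock: 55.9
position: [0.4054, -0.5048, 0.2372]
ee_rot: [-2.468, -1.941, -0.001]
force: [0.1, 0.8, -0.8]
width: 0.437
gripper_force: 0.0
```

```bash
python3 - <<'E'
from h import *
t=optics.get_image("top");s=optics.get_image("scene")
a=cv2.resize(s[212:264,248:314],(460,362),interpolation=cv2.INTER_CUBIC)
b=cv2.resize(t[165:225,225:290],(340,314),interpolation=cv2.INTER_CUBIC)
b=np.pad(b,((0,48),(0,0),(0,0)))
c=cv2.resize(s[150:198,335:405],(340,233),interpolation=cv2.INTER_CUBIC)
d=cv2.resize(t[165:210,368:434],(340,232),interpolation=cv2.INTER_CUBIC)
e=np.zeros((233,800,3),np.uint8);e[:,:340]=c;e[:232,400:740]=d
cv2.imwrite("pics/m8.png",np.vstack([np.hstack([a,b]),e]));print(sensors.observe()["force"],sensors.observe()["position"])
E
```

```text
[-0.32503979  0.53401815  0.35508484] [ 0.40563661 -0.50502309  0.23749405]
```

View pics/m8.png

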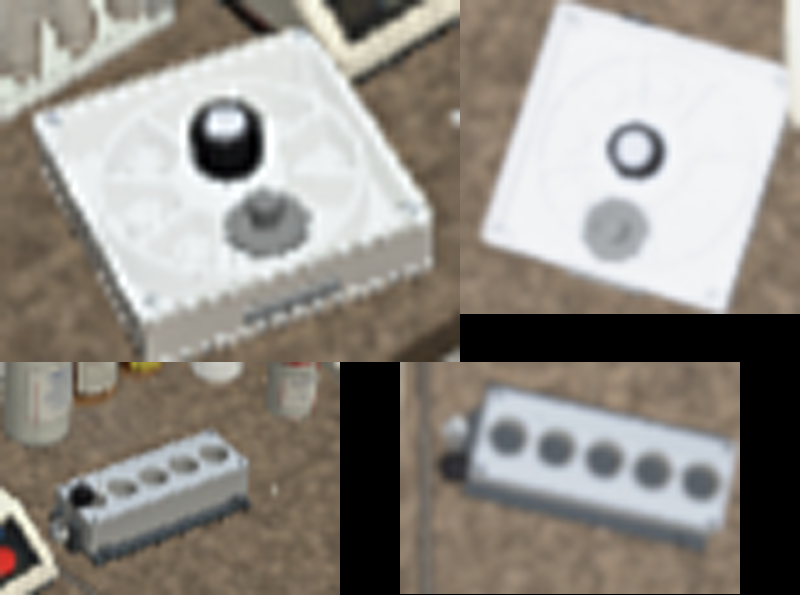

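```bash
python3 - <<'E'
from h import *
def cen(im,y0,y1,x0,x1):
    g=cv2.cvtColor(im,6)[y0:y1,x0:x1];m=(g>90)&(g<195);y,x=np.nonzero(m);return m.sum(),x.mean()+x0,y.mean()+y0
for n,r in(("top",(199,217,247,263)),("scene",(236,252,277,295))):
    print(n,cen(cv2.imread(f"pics/{n}0.png"),*r),cen(optics.get_image(n),*r))
E
```

```text
top (np.int64(111), np.float64(254.54054054054055), np.float64(207.56756756756758)) (np.int64(114), np.float64(254.35087719298247), np.float64(208.28947368421052))
scene (np.int64(107), np.float64(286.2803738317757), np.float64(244.37383177570092)) (np.int64(111), np.float64(286.35135135135135), np.float64(244.4144144144144))
```

```bash
python3 -c "
from cell import arm
print(arm.sign_off())"
```

```text
the job is handed in; nothing more can be done
None
```

I handed the job in: all five pellets are in separate carousel pockets, the cap is back on the port (within about 2 mm of its starting position in the images), and the ejector lever is swung fully back. The sample jars were left alone; no score came back at hand-in.

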